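# Index the seal-cast turntable to its pointer and register it

### The arm

A 6-joint arm with a two-finger parallel gripper is mounted at the origin on the work surface. World frame = base frame: x ahead of the robot, y to its left, z up, the work surface at z = 0. Lengths are in m, angles in rad, forces in N, time in s.
With the tool pointing down it reaches from about 0.275 to 0.975 m from the base axis. Payload 8.4 kg.
Tool frame: the origin (TCP) lies at the very end of the fingers, on their centre line; the grasp point (between the pads) lies 19 mm behind it; z points along the fingers, y is the direction in which the jaws open and shut (so a half turn about z gives the same grasp; the last joint's range is limited). The gripper opens to 92 mm and grips with 3 to 60 N. Pads are 20 mm wide; open, the fingers measure 128 mm over their backs; the gripper's body (75 mm by 189 mm) begins 69 mm behind the grasp point.
Start: joints at [1.127, 0.353, 1.633, -0, 1.155, -0.002], TCP at [0.267, 0.565, 0.215] pointing down, gripper open.
Joint ranges: [-2.63, 2.63], [-0.92, 2.1], [0.06, 2.66], [-1.3, 4.44], [0, 2.69], [-3.02, 3.02]. Speed limits (rad/s): [2.22, 2.22, 2.79, 3.14, 3.14, 3.14].

### API

Orientations are given as a rotation vector (axis times angle).
In Python, from station import manip gives the robot as it stands.
- The arm moves only by the shell command python3 -m handwheel 'ROWS' [FORCE]. ROWS is a JSON object of lists of equal length, an entry for each row: "linear": the shift along the tool's x, y, z in m, a list of three; "roll": the turn about the tool's z in units of 6 degrees (1.0 is 6 degrees); "hand": the closure, from 0 (fully open) to 1 (shut). In form: {"linear": [[tx, ty, tz], ...], "roll": [roll, ...], "hand": [hand, ...]}. A call has 1 to 12 rows; each row shifts and turns the commanded pose from where the row before left it, along the tool's axes as they then stand; what a row does not reach is not made up. A row lasts 1/10 s, in which the tool goes at most 50 mm and 8.59 degrees, less where a joint would pass 70% of its speed; a pose out of reach is approached as far as the arm can. A call with a gripper value outside its range is refused whole. The fingers move at their own pace and stop on an object; FORCE is the grip in N (left out, the last holds). Time passes only in rows, so rows that do not move let the fingers close. It gives the time, the measured TCP pose, the force and the opening at its end, in the units of the state.
- manip.read_state(): the state, without advancing time (a new reading comes with each control period).
- manip.get_image(name): name is "scene" or "side" or "wrist"; returns (picture, depth): 400x640x3 uint8, red, green, blue; 400x640 float32, m along the optical axis (not along the pixel's ray), 0 where there is no reading.
- manip.calibration(name): a dict with "fx", "fy", "cx", "cy" (pixels), "R" (3x3) and "t" (3): a world point X has camera coordinates R X + t. Camera axes: x right, y down, z forward; pixel columns grow to the right and rows downward; lengths in m; the calibration is good to about 2 mm. The wrist camera is an equidistant fisheye: a pixel r from the principal point sees the ray r / f radians off the axis. A picture is of the moment at which its call begins: read the wrist's pose just before it. calibration takes no time and is no camera call; for the wrist camera it gives the pose at the moment of the call.
- manip.hand_in(): hands the job in, once; it reports no verdict.
The state is a dict: "time": time; "qpos": joint angles; "joint_velocities": joint speeds; "effort": joint torques, N m; "tool_pos": TCP position; "ee_rot": TCP orientation; "contact_force": force on the tool from outside, world axes, zero at the start; "torque": the same for the moment, N m; "width": opening from 0.0 (shut) to 1.0 (fully open).
Only numpy, scipy, OpenCV 4.12 (cv2) and the standard library are available. Lean on these libraries where they do the work, as an engineer would, in place of code of your own. Each camera call takes 0.05 s, during which the arm holds its last target.

### The job

Flick the little turntable clockwise (seen from above), click by click, by pushing the teeth on its edge with a fingertip, until the one pointed-oval seal cast comes to rest at the fixed pointer; do not let it run a click past the pointer. Then push the register button right down with a fingertip and let it come up again, and finish clear of everything. Touch none of the casts, press the button only once the pointed cast is there, and leave everything else on the table lying where it is.

Things in the scene. Friction and masses are not known exactly. Their poses are not given: they have to be found in the camera images.
- turntable: The fixed, screwed-down base: grey round pedestal 96 mm across, foot flange 116 mm across and 4 mm high. Origin on the table, on the wheel's vertical axis; z up, its own x axis points to the fixed pointer. A strip 12 mm wide and 6 mm high on the table joins it to the pointer's post.
- wheel (a joint): Turn of the wheel in rad, growing clockwise seen from above; 0 = pointed-oval cast at the pointer. A sprung detent holds it at multiples of 0.7854 (45 degrees). Starts 2 to 4 clicks before 0 (once in a long while balanced between two clicks); stops at -3.65 and +1.2. Pushed a little past halfway (0.39 rad) it snaps on to the next click by itself; released sooner it springs back. Takes 1 to 4 N at the teeth.
- wheel_hub (a point): Centre of the wheel, 42 mm above the table. Metal disc 104 mm across, top face 40 mm above the table, casts on it; 8 straight radial teeth, each 8 mm wide, 28 to 42 mm above the table, 52 to 86 mm from the axis. Outside 58 mm from the axis, the gaps are open down to the table except at the pointer strip.
- pointer_tip (a point): Tip of the fixed pointer, facing the wheel, 48 mm above the table, 94 mm from the axis; its steel post is 14 mm wide and reaches to 114 mm. At rest, at every click, the wheel's teeth stand at 22.5 + 45 k degrees from the direction axis-to-pointer, so gaps, about 45 mm wide, are centred on the pointer, opposite it, and every 45 degrees; a cast lies in line with each gap.
- pointed_cast: The one pointed-oval amber cast, 36 by 20 mm (its points along the wheel's radius), 5 mm thick, fixed on the disc; origin at the centre of its underside, 33 mm from the wheel's axis.
- round_casts: The seven round amber casts, each 20 mm across and 5 mm thick, fixed on the disc 35 mm from the axis; origin on the wheel's axis at the disc's top face.
- register_top (a point): Centre of the top of the register button's cap, a steel push button 36 mm across on a fixed dark-wood housing to the left or right of the turntable. It moves straight down.
- register (a joint): Travel of the register button in m: 0 up, 0.007 fully down (about 4 N); it springs back.
- jar: Squat stoneware jar 80 mm across, 68 mm high, loose; origin at the centre of its underside. It stands on the side of the turntable away from the button. To be left alone.
- shellac: Cracked amber shellac impression, disc 64 mm across, 11 mm thick, loose; origin under its centre. To be left alone.
- seal_box: Pewter seal box, round, 76 mm across, 40 mm high, loose; origin under its centre. To be left alone.
- dividers: Iron dividers lying flat, 150 mm long, up to 60 mm wide and 10 mm high, loose; origin under the middle. To be left alone.
- mallet: Boxwood mallet lying beyond the turntable, 210 mm long along its own x, head 85 mm wide and 60 mm high, loose. Origin on the table under its handle near the head. To be left alone.
- weight: Brass weight 42 mm across, 54 mm high, loose; origin under its centre. To be left alone.

How it is judged:
By the outcome, as a careful person would: the job done as asked, in the order asked, and still so for the second after the job is handed in, with the robot touching nothing.
It also fails if it takes over 64 s, if anything falls off the work surface, if the arm or the gripper's body presses on something with over 40 N, if the wrist force passes 120 N, or if a joint passes its speed limit or range.

## Working session

There is one attempt and no reset: what is moved stays moved. The work goes in short steps, Python scripts to look and compute and a shell command to move; the robot and the scene stay as the last step left them, time stands still between calls to the robot, and variables do not carry over. Pictures are saved under pics/ and viewed, and the job is handed in when it is done.

```bash
ls; mkdir -p pics; python3 - <<'E'
from station import manip
import cv2
s=manip.read_state();print(s)
for n in ("scene","side","wrist"):
    c=manip.calibration(n);print(n,c)
    p,d=manip.get_image(n);cv2.imwrite(f"pics/{n}0.png",p[:,:,::-1])
    import numpy as np;np.save(f"pics/{n}0d.npy",d)
E
```

```text
pics
{'time': 0.0, 'qpos': array([ 1.12662977e+00,  3.53642098e-01,  1.63414224e+00, -3.02139697e-05,
        1.15520549e+00, -2.34327346e-03]), 'joint_velocities': array([ 0.0011848 ,  0.00101078, -0.00032594,  0.00020064, -0.00012553,
        0.00016996]), 'effort': array([-8.06308744e-04, -5.93853629e+01, -3.34217727e+01,  6.96293358e-02,
        2.34087853e-02, -1.33555068e-04]), 'tool_pos': array([0.26700229, 0.56453759, 0.21386401]), 'ee_rot': array([-6.88302517e-01, -3.06497393e+00,  2.14963086e-03]), 'contact_force': array([ 0.14488345,  0.017921  , -0.89439458]), 'torque': array([ 0.03474148, -0.04410808,  0.02268134]), 'width': 1.0024643145804697}
scene {'fx': 472.5145802055996, 'fy': 472.5145802055996, 'cx': 317.97328900900965, 'cy': 203.49180630204629, 'R': array([[ 0.16479289,  0.98607776,  0.02222508],
       [ 0.6383396 , -0.08944716, -0.76454023],
       [-0.75190815,  0.14017794, -0.64419274]]), 't': array([-0.08163406, -0.3143033 ,  1.54623548])}
side {'fx': 451.9200103745868, 'fy': 451.9200103745868, 'cx': 319.7921260827559, 'cy': 192.1564868066584, 'R': array([[ 0.8813776 , -0.47232346,  0.0091695 ],
       [-0.33088367, -0.63106535, -0.70162135],
       [ 0.33717877,  0.6153593 , -0.71249099]]), 't': array([-0.54038872,  0.2341627 ,  0.75798899])}
wrist {'fx': 309.70691628693146, 'fy': 309.70691628693146, 'cx': 321.4712260409155, 'cy': 199.60780463184534, 'R': array([[ 4.28308403e-01,  9.03632547e-01, -3.63034037e-04],
       [ 8.73748195e-01, -4.14041132e-01,  2.55213700e-01],
       [ 2.30469095e-01, -1.09627373e-01, -9.66884603e-01]]), 't': array([-0.62401391, -0.02775155,  0.38930122])}
```

View pics/scene0.png

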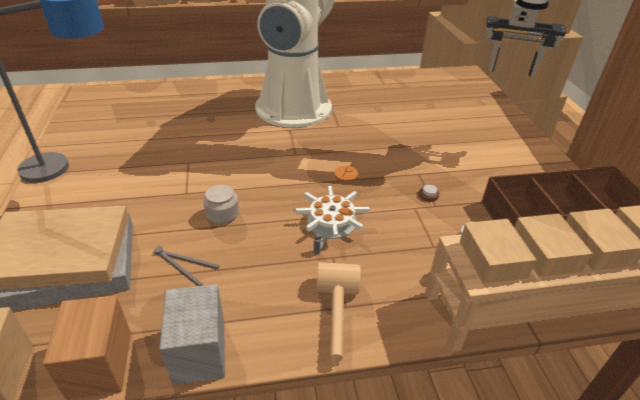

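View pics/side0.png

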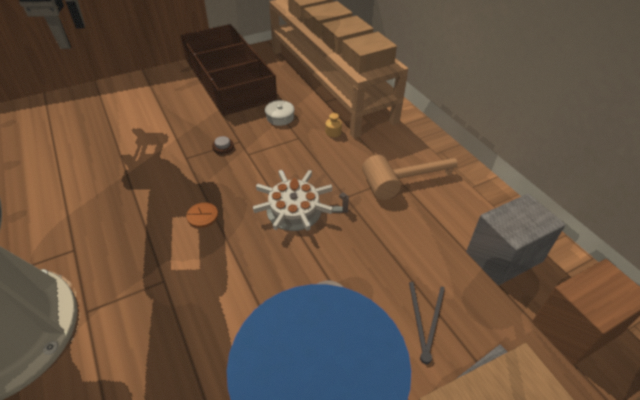

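View pics/wrist0.png

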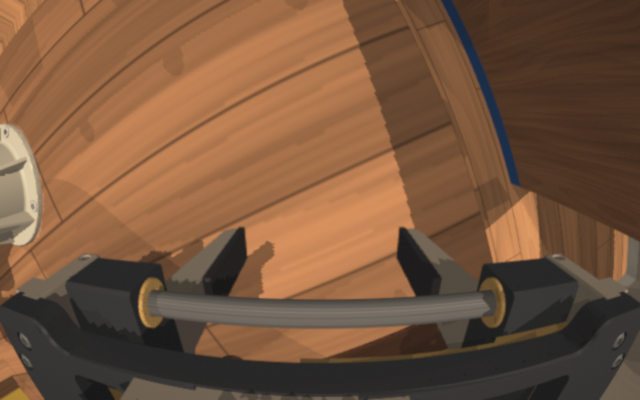

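The scene view shows the wheel near (332,210), the pointer near (318,243), the button near (429,191), the shellac at (346,173) and the jar at (221,205). The side view shows the wheel at (293,200), with its pointer at (343,203), and the button at (222,145). Next I'll zoom in and measure.

```bash
cat > h.py <<'E'
import numpy as np,cv2
from station import manip
def ray(c,u,v):
    d=np.array([(u-c['cx'])/c['fx'],(v-c['cy'])/c['fy'],1.]);R=np.array(c['R']);t=np.array(c['t'])
    return -R.T@t,R.T@d
def onz(c,u,v,z):
    o,d=ray(c,u,v);return o+d*(z-o[2])/d[2]
def proj(c,X):
    p=np.array(c['R'])@X+c['t'];return np.array([c['fx']*p[0]/p[2]+c['cx'],c['fy']*p[1]/p[2]+c['cy']])
def crop(p,u,v,w,h,k,f):
    a=p[v-h:v+h,u-w:u+w,::-1];cv2.imwrite(f,cv2.resize(a,None,fx=k,fy=k,interpolation=cv2.INTER_CUBIC))
E
python3 - <<'E'
import cv2,numpy as np
from h import *
a=cv2.imread('pics/scene0.png');b=cv2.imread('pics/side0.png')
crop(a[:,:,::-1],335,212,48,42,8,'pics/s1.png');crop(b[:,:,::-1],297,200,52,42,7,'pics/s2.png')
for n,im in (('scene',a),('side',b)):
    c=manip.calibration(n);d=np.load(f'pics/{n}0d.npy')
    v,u=np.mgrid[0:400,0:640]
    X=np.stack([(u-c['cx'])/c['fx']*d,(v-c['cy'])/c['fy']*d,d],-1)-c['t'];X=X@c['R']
    np.save(f'pics/{n}0X.npy',X)
    # wheel disc/teeth: height 36..46 mm
    u0,v0=((332,212),(293,200))[n=='side']
    m=np.zeros((400,640),bool);m[v0-45:v0+45,u0-60:u0+60]=1
    m&=(X[...,2]>.033)&(X[...,2]<.047)&(d>0)
    P=X[m];print(n,m.sum(),P.mean(0),np.median(P,0))
    hsv=cv2.cvtColor(im,cv2.COLOR_BGR2HSV)
    mm=(m&(hsv[...,1]>130)).astype(np.uint8)
    nn,l,st,ce=cv2.connectedComponentsWithStats(mm)
    for i in range(1,nn):
        if st[i,4]>5: print(ce[i].round(1),st[i,2:],onz(c,*ce[i],.044).round(4))
E
```

```text
scene 1580 [0.57212227 0.01668859 0.04103446] [0.57167596 0.01580866 0.04100713]
[325.1 198.9] [ 7  6 29] [0.5293 0.0105 0.044 ]
[336.6 198.7] [ 6  6 29] [0.5324 0.0378 0.044 ]
[317.8 204.4] [ 7  6 30] [ 0.5469 -0.0099  0.044 ]
[343.7 211. ] [ 17  18 125] [0.5784 0.0454 0.044 ]
[318.5 211.6] [ 6  6 31] [ 0.5724 -0.0128  0.044 ]
[327.3 217.1] [ 7  5 30] [0.5939 0.004  0.044 ]
side 2068 [0.56031046 0.01405695 0.03877331] [0.55868621 0.01372249 0.03844816]
[294.  183.8] [ 7 12 63] [0.5766 0.0478 0.044 ]
[282. 187.] [ 7  5 31] [0.5503 0.0507 0.044 ]
[305.6 187.3] [ 8  6 33] [0.5935 0.0269 0.044 ]
[276.1 195.4] [ 7  6 39] [0.5292 0.034  0.044 ]
[309.9 195.6] [ 7  6 36] [0.5905 0.0015 0.044 ]
[280.4 204.2] [ 8  7 40] [0.5267 0.0074 0.044 ]
[305.  204.5] [ 7  6 38] [ 0.5702 -0.0162  0.044 ]
[292.5 208.2] [ 8  7 37] [ 0.5437 -0.0136  0.044 ]
```

View pics/s1.png

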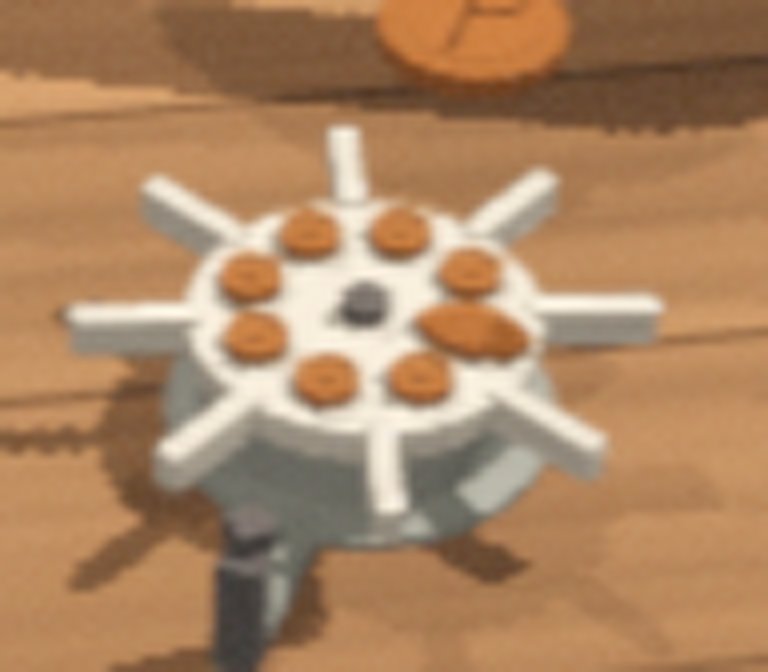

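View pics/s2.png

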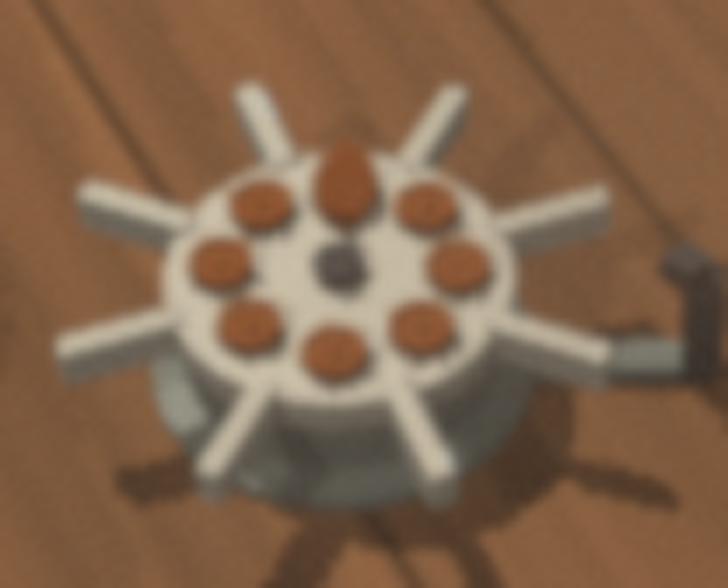

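```bash
python3 - <<'E'
from h import *
from scipy.optimize import least_squares
C={n:manip.calibration(n) for n in('scene','side')}
# casts by side (all round)
S=np.array([[282,187],[305.6,187.3],[276.1,195.4],[309.9,195.6],[280.4,204.2],[305,204.5],[292.5,208.2]])
Sc=np.array([[325.1,198.9],[336.6,198.7],[317.8,204.4],[318.5,211.6],[327.3,217.1]])
for n,pts in(('side',S),('scene',Sc)):
    P=np.array([onz(C[n],*p,.044)[:2] for p in pts])
    r=least_squares(lambda q:np.hypot(*(P-q).T)-.035,[.56,.017]);print(n,r.x,r.fun.round(4))
    a=np.degrees(np.arctan2(*(P-r.x).T[::-1]));print(np.sort(a).round(1))
# teeth ends from pics: scene crop origin (335-48,212-42)/8 ; side (297-52,200-42)/7 ; top z .042, tip r .086
st=np.array([[344,128],[548,175],[660,300],[600,440],[392,505],[168,460],[72,312],[150,182]])/8+[287,170]-.5
sd=np.array([[247,85],[457,88],[607,193],[607,350],[442,472],[208,468],[60,350],[85,188]])/7+[245,158]-.5
for n,pts in(('side',sd),('scene',st)):
    P=np.array([onz(C[n],*p,.042)[:2] for p in pts]);q,res=P.mean(0),0
    print(n,'teeth c',q,np.hypot(*(P-q).T).round(3),np.degrees(np.arctan2(*(P-q).T[::-1])).round(1))
# hub knob, pointer tip
for n,h,p in(('scene',(365,300),(248,540)),('side',(341,265),(672,258))):
    k,o=((8,[287,170]),(7,[245,158]))[n=='side']
    h=np.array(h)/k+o-.5;p=np.array(p)/k+o-.5
    print(n,'hub',onz(C[n],*h,.045),'ptr .05',onz(C[n],*p,.052))
# world heights around pointer, objects
X=np.load('pics/scene0X.npy');Y=np.load('pics/side0X.npy')
for nm,XX in(('sc',X),('sd',Y)):
    m=(XX[...,2]>.044)&(XX[...,2]<.12)&(np.hypot(XX[...,0]-.562,XX[...,1]-.017)<.13)&(np.hypot(XX[...,0]-.562,XX[...,1]-.017)>.088)
    P=XX[m];print(nm,len(P),P.min(0) if len(P) else 0,P.max(0) if len(P) else 0,P.mean(0) if len(P) else 0)
def blob(XX,u,v,w,z0):
    s=XX[v-w:v+w,u-w:u+w].reshape(-1,3);s=s[(s[:,2]>z0)&(s[:,2]<.2)];return len(s),s.min(0).round(4),s.max(0).round(4)
print('button',blob(X,429,191,13,.006),blob(Y,222,145,13,.006))
for z in(.02,.025,.03): print(z,onz(C['scene'],430,189,z),onz(C['side'],222,143,z))
print('shellac',blob(X,346,173,15,.005),'jar',blob(X,221,205,22,.006),'mallet',blob(X,338,300,55,.008))
print('box',blob(Y,280,113,18,.006),'weight',blob(Y,334,125,14,.006))
a=cv2.imread('pics/scene0.png')[:,:,::-1];b=cv2.imread('pics/side0.png')[:,:,::-1]
i1=cv2.resize(a[172:208,410:450],(400,360),interpolation=2);i2=cv2.resize(b[126:162,202:242],(400,360),interpolation=2)
cv2.imwrite('pics/btn.png',np.hstack([i1,i2])[:,:,::-1])
E
```

```text
side [0.55995143 0.01733597] [-0.0003 -0.0001 -0.0001 -0.0006 -0.0004  0.0001 -0.    ]
[-163.5 -117.9  -73.   -27.6   16.1  106.1  151.3]
scene [0.56314351 0.02092785] [ 0.0003 -0.0001 -0.0001 -0.0001  0.0002]
[-162.7 -117.5  -74.5  -28.8  151.3]
side teeth c [0.56040412 0.01889439] [0.085 0.085 0.085 0.084 0.084 0.084 0.085 0.084] [  84.    38.8   -6.2  -50.6  -96.3 -141.4  174.9  129.1]
scene teeth c [0.56179167 0.02188148] [0.085 0.085 0.086 0.085 0.083 0.087 0.086 0.085] [ 173.9  128.6   84.1   39.6   -6.1  -49.9  -96.6 -140.8]
scene hub [0.56200845 0.02118795 0.045     ] ptr .05 [ 0.66266219 -0.0301554   0.052     ]
side hub [0.56002785 0.01700761 0.045     ] ptr .05 [ 0.64357335 -0.03128541  0.052     ]
sc 29 [ 0.64474285 -0.03574633  0.04428372] [ 0.65981462 -0.02281745  0.05101867] [ 0.65288746 -0.02899567  0.047315  ]
sd 25 [ 0.64247195 -0.03542836  0.04428846] [ 0.65576963 -0.0223108   0.04717295] [ 0.64965824 -0.02941846  0.04541102]
button (240, array([0.4748, 0.2574, 0.0065]), array([0.5268, 0.3099, 0.0261])) (247, array([0.472 , 0.2578, 0.006 ]), array([0.5214, 0.3066, 0.0232]))
0.02 [0.49897946 0.28708415 0.02      ] [0.4952594  0.27532507 0.02      ]
0.025 [0.50492946 0.28402386 0.025     ] [0.49382992 0.26916508 0.025     ]
0.03 [0.51087946 0.28096357 0.03      ] [0.49240045 0.26300509 0.03      ]
shellac (291, array([0.3538, 0.0563, 0.0051]), array([0.446 , 0.1233, 0.0149])) jar (1128, array([ 0.4705, -0.2739,  0.0061]), array([ 0.5464, -0.1955,  0.0723])) mallet (2079, array([ 0.648 , -0.0529,  0.0085]), array([0.9396, 0.0386, 0.063 ]))
box (599, array([0.6344, 0.2949, 0.006 ]), array([0.7074, 0.4135, 0.0373])) weight (283, array([0.7435, 0.1909, 0.0061]), array([0.7859, 0.2323, 0.0525]))
```

View pics/btn.png

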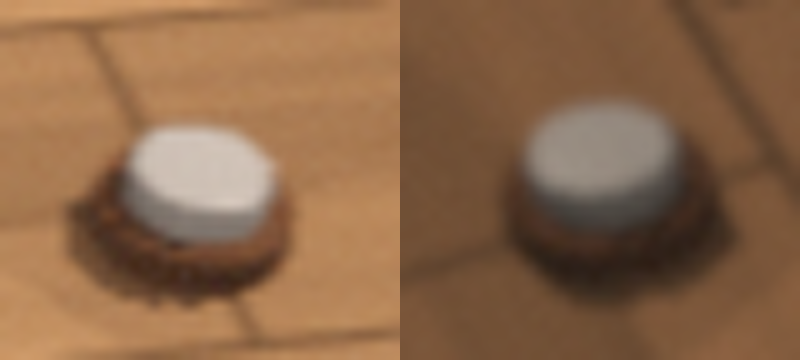

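```bash
python3 -m handwheel '{"linear":[[-0.01,-0.009,0],[-0.025,-0.022,0],[-0.0375,-0.0325,0],[-0.0375,-0.0325,0],[-0.0375,-0.0325,0],[-0.0375,-0.0325,0],[-0.0375,-0.0325,0],[-0.0375,-0.0325,0],[-0.0375,-0.0325,0],[-0.0375,-0.0325,0],[-0.0375,-0.0325,0],[-0.0375,-0.0325,0]],"roll":[0,0,0,0,0,0,0,0,0,0,0,0],"hand":[1,1,1,1,1,1,1,1,1,1,1,1]}' 20
python3 -m handwheel '{"linear":[[-0.006,-0.006,0],[0,0,0],[0,0,0],[0,0,0],[0,0,0],[0,0,0],[0,0,0],[0,0,0],[0,0,0],[0,0,0],[0,0,0],[0,0,0]],"roll":[0,-1.3,-1.3,-1.3,-1.3,-1.3,-1.3,-1.3,-1.3,-1.3,-1.3,-1.3],"hand":[1,1,1,1,1,1,1,1,1,1,1,1]}'
cat >> h.py <<'E'
from scipy.spatial.transform import Rotation as Ro
HUB=np.array([.5613,.0195])
def to(x,y,z):
    s=manip.read_state();R=Ro.from_rotvec(s['ee_rot']).as_matrix();p=s['tool_pos']
    print('t',s['time'],'pos',p.round(4),'yang',np.degrees(np.arctan2(R[1,1],R[0,1])).round(2),'tilt',R[:,2].round(3),'w',round(s['width'],3),'F',s['contact_force'].round(1))
    print('tool shift',(R.T@(np.array([x,y,z])-p)).round(4))
def gap(th,r=.082): return HUB+r*np.array([np.cos(np.radians(th)),np.sin(np.radians(th))])
E
python3 -c "
from h import *
to(*gap(151.5),.024)
C={n:manip.calibration(n) for n in('scene','side')}
# two-view button top: scene (430,188.8) side (222.2,140.7)
(o1,d1),(o2,d2)=ray(C['scene'],429.6,188.4),ray(C['side'],221.6,140.3)
k=np.linalg.lstsq(np.c_[d1,-d2],o2-o1,rcond=None)[0];print('btn',o1+k[0]*d1,o2+k[1]*d2)
"
```

```text
time: 1.35
tool_pos: [0.4855, 0.0652, 0.2147]
ee_rot: [0.689, 3.065, -0.0]
contact_force: [0.4, 0.4, 0.0]
width: 0.006
time: 2.55
tool_pos: [0.4876, 0.0599, 0.2145]
ee_rot: [1.59, -2.709, -0.0]
contact_force: [0.3, -0.1, 0.2]
width: 0.005
t 2.55 pos [0.4876 0.0599 0.2145] yang 150.82 tilt [-0.001  0.    -1.   ] w 0.005 F [ 0.3 -0.1  0.2]
tool shift [ 0.0003 -0.0021  0.1905]
btn [0.49752259 0.28638309 0.02087416] [0.49787754 0.28555395 0.01994327]
```

```bash
python3 -m handwheel '{"linear":[[0,-0.002,0.02],[0,0,0.04],[0,0,0.03],[0,0,0.02],[0,0,0.01],[0,0,0]],"roll":[-0.1,0,0,0,0,0],"hand":[1,1,1,1,1,1]}'
python3 - <<'E'
from h import *
to(*gap(151.5),.024)
a,_=manip.get_image('wrist');b,_=manip.get_image('side');c,_=manip.get_image('scene')
cv2.imwrite('pics/w1.png',a[:,:,::-1])
crop(b,293,195,50,50,6,'pics/b1.png')
i=cv2.resize(c[155:255,280:380],(600,600),interpolation=2);cv2.imwrite('pics/c1.png',i[:,:,::-1])
E
```

```text
time: 3.15
tool_pos: [0.489, 0.0588, 0.0937]
ee_rot: [1.596, -2.704, -0.002]
contact_force: [0.8, 0.1, -0.1]
width: 0.003
t 3.15 pos [0.489  0.0588 0.0937] yang 151.1 tilt [-0.002 -0.    -1.   ] w 0.003 F [ 0.8  0.1 -0.1]
tool shift [-0.     -0.0004  0.0697]
```

View pics/w1.png

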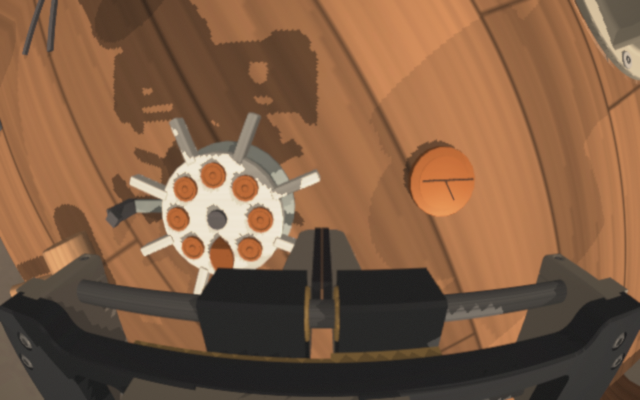

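View pics/b1.png

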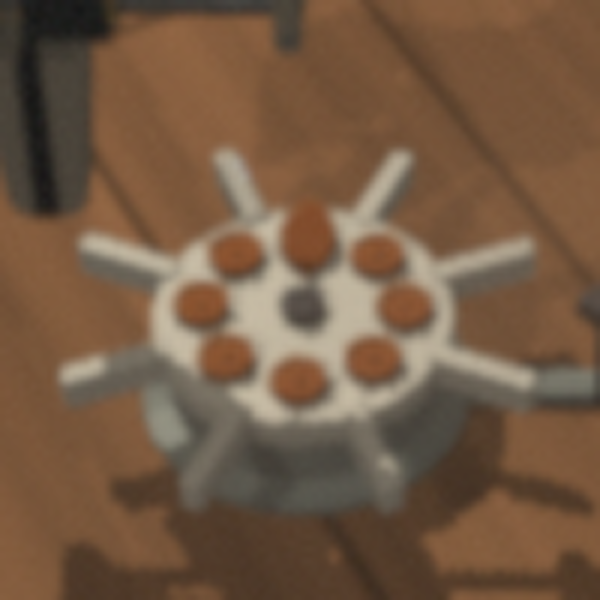

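View pics/c1.png

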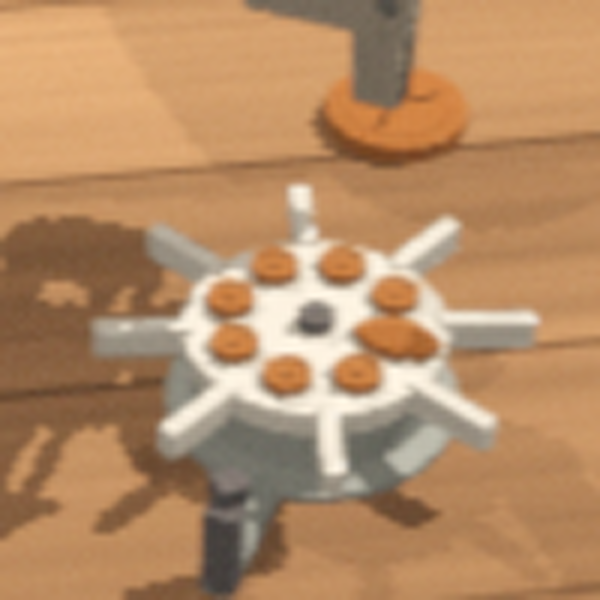

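The pointed cast is two gaps before the pointer, and the teeth are on a click. The fingertip is above the gap at 151°, with the shellac clear of it. Next is the descent.

```bash
python3 -m handwheel '{"linear":[[0,0,0.01],[0,0,0.015],[0,0,0.015],[0,0,0.015],[0,0,0.01],[0,0,0.005],[0,0,0]],"roll":[0,0,0,0,0,0,0],"hand":[1,1,1,1,1,1,1]}'
python3 - <<'E'
from h import *
to(*gap(151.5),.024)
b,_=manip.get_image('side');c,_=manip.get_image('scene')
i=np.hstack([cv2.resize(c[160:260,282:382],(400,400),interpolation=2),cv2.resize(b[150:250,243:343],(400,400),interpolation=2)]);cv2.imwrite('pics/d1.png',i[:,:,::-1])
E
```

```text
time: 4.0
tool_pos: [0.49, 0.0589, 0.0242]
ee_rot: [1.596, -2.705, -0.0]
contact_force: [0.4, 0.3, -0.6]
width: 0.005
t 4.0 pos [0.49   0.0589 0.0242] yang 151.09 tilt [-0.001 -0.    -1.   ] w 0.005 F [ 0.4  0.3 -0.6]
tool shift [0.0006 0.0006 0.0002]
```

View pics/d1.png

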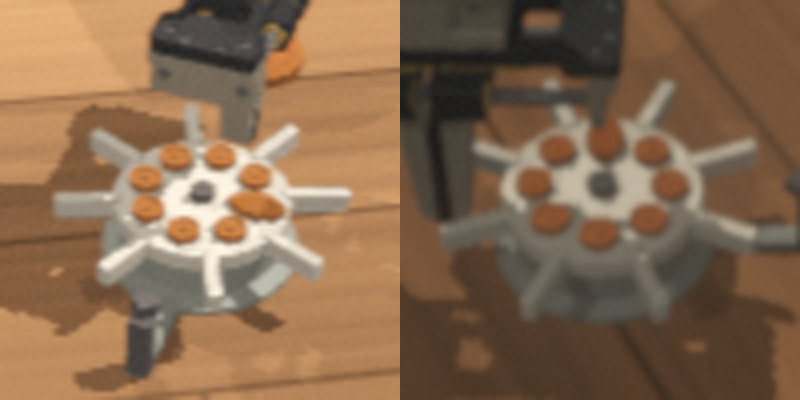

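The fingertip sits in the gap and touches nothing. Now I'll push the first click along the arc: 45° clockwise in 12 rows, ending in the middle of the next gap.

```bash
python3 -m handwheel '{"linear":[[-0.0054,-0.0002,0],[-0.0054,-0.0002,0],[-0.0054,-0.0002,0],[-0.0054,-0.0002,0],[-0.0054,-0.0002,0],[-0.0054,-0.0002,0],[-0.0054,-0.0002,0],[-0.0054,-0.0002,0],[-0.0054,-0.0002,0],[-0.0054,-0.0002,0],[-0.0054,-0.0002,0],[-0.0054,-0.0002,0]],"roll":[0.625,0.625,0.625,0.625,0.625,0.625,0.625,0.625,0.625,0.625,0.625,0.625],"hand":[1,1,1,1,1,1,1,1,1,1,1,1]}'
python3 -m handwheel '{"linear":[[0,0,0],[0,0,0],[0,0,0]],"roll":[0,0,0],"hand":[1,1,1]}'
python3 - <<'E'
from h import *
to(*gap(106.5),.024)
b,_=manip.get_image('side');c,_=manip.get_image('scene')
i=np.hstack([cv2.resize(c[160:260,282:382],(400,400),interpolation=2),cv2.resize(b[150:250,243:343],(400,400),interpolation=2)]);cv2.imwrite('pics/e1.png',i[:,:,::-1])
E
```

```text
time: 5.3
tool_pos: [0.5405, 0.0983, 0.0254]
ee_rot: [-0.435, 3.11, 0.0]
contact_force: [0.0, -0.2, 0.3]
width: 0.005
time: 5.6
tool_pos: [0.5396, 0.098, 0.0248]
ee_rot: [-0.442, 3.11, -0.0]
contact_force: [-0.4, 0.4, -0.3]
width: 0.006
t 5.6 pos [0.5396 0.098  0.0248] yang 106.17 tilt [ 0. -0. -1.] w 0.006 F [-0.4  0.4 -0.3]
tool shift [0.0015 0.0006 0.0008]
```

View pics/e1.png

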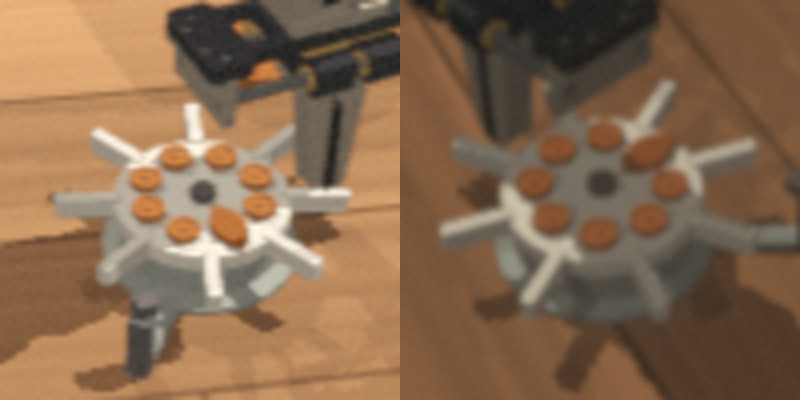

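The wheel has moved one click: the pointed cast is at (228,225) in the left view, one gap before the pointer, and there is no contact. I'll correct the fingertip's small offset and push the second click the same way.

```bash
python3 -m handwheel '{"linear":[[-0.0049,-0.0002,0],[-0.0053,-0.0002,0],[-0.0053,-0.0002,0],[-0.0053,-0.0002,0],[-0.0053,-0.0002,0],[-0.0053,-0.0002,0],[-0.0053,-0.0002,0],[-0.0053,-0.0002,0],[-0.0053,-0.0002,0],[-0.0053,-0.0002,0],[-0.0053,-0.0002,0],[-0.004,-0.0002,0]],"roll":[0.625,0.625,0.625,0.625,0.625,0.625,0.625,0.625,0.625,0.625,0.625,0.5],"hand":[1,1,1,1,1,1,1,1,1,1,1,1]}'
python3 -m handwheel '{"linear":[[0,0,0],[0,0,0],[0,0,0]],"roll":[0,0,0],"hand":[1,1,1]}'
python3 - <<'E'
from h import *
to(*gap(61.5),.024)
b,_=manip.get_image('side');c,_=manip.get_image('scene')
i=np.hstack([cv2.resize(c[160:260,282:382],(400,400),interpolation=2),cv2.resize(b[150:250,243:343],(400,400),interpolation=2)]);cv2.imwrite('pics/f1.png',i[:,:,::-1])
E
```

```text
time: 6.9
tool_pos: [0.6, 0.0911, 0.0245]
ee_rot: [-0.767, -3.046, 0.0]
contact_force: [-0.6, -0.0, 0.1]
width: 0.008
time: 7.2
tool_pos: [0.5995, 0.0913, 0.0245]
ee_rot: [-0.762, -3.047, 0.0]
contact_force: [0.2, -0.0, 0.1]
width: 0.004
t 7.2 pos [0.5995 0.0913 0.0245] yang 61.92 tilt [-0. -0. -1.] w 0.004 F [ 0.2 -0.   0.1]
tool shift [-0.0007  0.0006  0.0005]
```

View pics/f1.png

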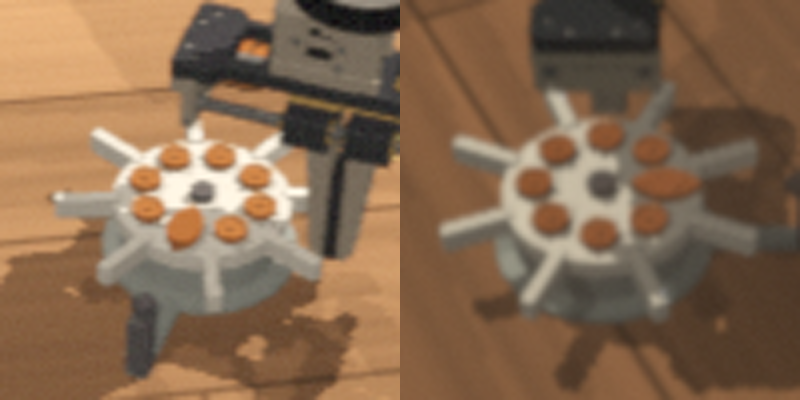

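The pointed cast is at the pointer: left view (184,228), right view (668,183), aligned with the post. I'll lift straight up, move over the button and check.

```bash
python3 -m handwheel '{"linear":[[0,0,-0.01],[0,0,-0.025],[0,0,-0.03],[0,0,-0.025],[0,0,-0.01],[0,0,0]],"roll":[0,0,0,0,0,0],"hand":[1,1,1,1,1,1]}'
python3 -m handwheel '{"linear":[[0.010,0.007,0],[0.025,0.017,0],[0.032,0.022,0],[0.032,0.022,0],[0.032,0.022,0],[0.030,0.020,0],[0.015,0.010,0],[0.0055,0.0038,0],[0,0,0],[0,0,0]],"roll":[0,0,0,0,0,0,0,0,0,0],"hand":[1,1,1,1,1,1,1,1,1,1]}'
python3 - <<'E'
from h import *
to(.4977,.2860,.0205)
b,_=manip.get_image('side');c,_=manip.get_image('scene')
i=np.hstack([cv2.resize(c[160:260,282:382],(400,400),interpolation=2),cv2.resize(b[150:250,243:343],(400,400),interpolation=2)]);cv2.imwrite('pics/g1.png',i[:,:,::-1])
i=np.hstack([cv2.resize(c[130:210,390:470],(400,400),interpolation=2),cv2.resize(b[90:170,182:262],(400,400),interpolation=2)]);cv2.imwrite('pics/g2.png',i[:,:,::-1])
E
```

```text
time: 7.9
tool_pos: [0.6009, 0.0915, 0.1264]
ee_rot: [0.763, 3.044, 0.002]
contact_force: [0.3, -0.2, -0.5]
width: 0.004
time: 8.9
tool_pos: [0.4981, 0.2855, 0.1239]
ee_rot: [-0.764, -3.047, 0.002]
contact_force: [-0.4, 0.2, 0.4]
width: 0.008
t 8.9 pos [0.4981 0.2855 0.1239] yang 61.84 tilt [-0.001 -0.001 -1.   ] w 0.008 F [-0.4  0.2  0.4]
tool shift [0.0006 0.0004 0.1034]
```

View pics/g1.png

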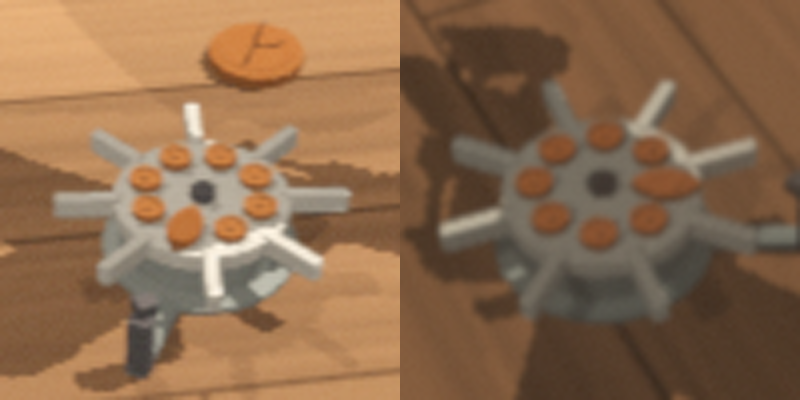

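View pics/g2.png

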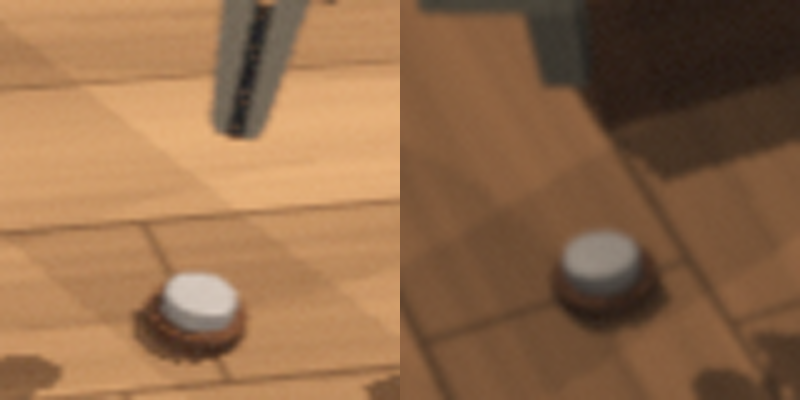

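The wheel is at rest with the pointed cast at the pointer, and the fingertip is above the button. I'll go down in stages, watching the force.

```bash
python3 -m handwheel '{"linear":[[0,0,0.01],[0,0,0.025],[0,0,0.025],[0,0,0.02],[0,0,0.01],[0,0,0.004],[0,0,0]],"roll":[0,0,0,0,0,0,0],"hand":[1,1,1,1,1,1,1]}'
python3 -m handwheel '{"linear":[[0,0,0.003],[0,0,0.003],[0,0,0.002],[0,0,0.002],[0,0,0]],"roll":[0,0,0,0,0],"hand":[1,1,1,1,1]}'
python3 -c "
from h import *
to(.4977,.2860,.0205)"
```

```text
time: 9.7
tool_pos: [0.4984, 0.2859, 0.0304]
ee_rot: [-0.765, -3.047, 0.0]
contact_force: [-0.9, -0.2, -0.2]
width: 0.004
time: 10.2
tool_pos: [0.4986, 0.2863, 0.0207]
ee_rot: [0.764, 3.047, 0.001]
contact_force: [-0.5, -0.0, 1.9]
width: 0.005
t 10.2 pos [0.4986 0.2863 0.0207] yang 61.84 tilt [ 0.001  0.    -1.   ] w 0.005 F [-0.5 -0.   1.9]
tool shift [ 0.0007 -0.0007  0.0002]
```

Force is now 1.9 N, so the fingertip is on the cap. I'll go deeper in small steps until it reaches the hard stop.

```bash
python3 -m handwheel '{"linear":[[0,0,0.002],[0,0,0.001],[0,0,0]],"roll":[0,0,0],"hand":[1,1,1]}'
python3 -m handwheel '{"linear":[[0,0,0.001],[0,0,0.001],[0,0,0]],"roll":[0,0,0],"hand":[1,1,1]}'
python3 -m handwheel '{"linear":[[0,0,0.001],[0,0,0]],"roll":[0,0],"hand":[1,1]}'
```

```text
time: 10.5
tool_pos: [0.4986, 0.2863, 0.0177]
ee_rot: [0.764, 3.047, 0.001]
contact_force: [0.4, 1.4, 3.8]
width: 0.01
time: 10.8
tool_pos: [0.4986, 0.2864, 0.0163]
ee_rot: [0.764, 3.047, 0.001]
contact_force: [-0.7, -0.1, 10.7]
width: 0.003
time: 11.0
tool_pos: [0.4987, 0.2863, 0.0161]
ee_rot: [0.764, 3.047, 0.001]
contact_force: [-3.5, -2.0, 20.5]
width: 0.002
```

The fingertip reached a hard stop at z = 0.016, about 7 mm below the depth-measured cap top of 0.023, and the force rose from 4 N to 20 N. Now I'll release and back away.

```bash
python3 -m handwheel '{"linear":[[0,0,-0.003],[0,0,-0.006],[0,0,-0.015],[0,0,-0.03],[0,0,-0.04],[0,0,-0.04],[0,0,-0.02],[0,0,0],[0,0,0]],"roll":[0,0,0,0,0,0,0,0,0],"hand":[1,1,1,1,1,1,1,1,1]}'
python3 - <<'E'
from h import *
to(.4977,.2860,.0205)
b,d=manip.get_image('side');c,d2=manip.get_image('scene')
i=np.hstack([cv2.resize(c[160:260,282:382],(400,400),interpolation=2),cv2.resize(b[150:250,243:343],(400,400),interpolation=2)]);
j=np.hstack([cv2.resize(c[160:210,390:490],(400,200),interpolation=2),cv2.resize(b[120:170,172:272],(400,200),interpolation=2)]);cv2.imwrite('pics/z1.png',np.vstack([i,j])[:,:,::-1])
# objects moved? compare depth & colour vs start
for n,p,dd in(('scene',c,d2),('side',b,d)):
    d0=np.load(f'pics/{n}0d.npy');C=manip.calibration(n)
    v,u=np.mgrid[0:400,0:640]
    X=(np.stack([(u-C['cx'])/C['fx']*dd,(v-C['cy'])/C['fy']*dd,dd],-1)-C['t'])@C['R']
    m=((abs(dd-d0)>.01)&(X[...,2]<.09)&(dd>0)&(d0>0)).astype(np.uint8)
    k,l,s,ce=cv2.connectedComponentsWithStats(m);print(n,[(s[q,4],ce[q].round()) for q in range(1,k) if s[q,4]>12])
    q=(429,191) if n=='scene' else (222,143)
    P=X[q[1]-13:q[1]+13,q[0]-13:q[0]+13].reshape(-1,3);P0=np.load(f'pics/{n}0X.npy')[q[1]-13:q[1]+13,q[0]-13:q[0]+13].reshape(-1,3)
    print('btn top z 95pct',np.percentile(P[P[:,2]<.04][:,2],95),np.percentile(P0[:,2],95))
E
```

```text
time: 11.9
tool_pos: [0.4979, 0.2859, 0.1687]
ee_rot: [-0.764, -3.047, 0.0]
contact_force: [-0.1, -0.9, -0.3]
width: 0.004
t 11.9 pos [0.4979 0.2859 0.1687] yang 61.84 tilt [-0. -0. -1.] w 0.004 F [-0.1 -0.9 -0.3]
tool shift [ 0.0002 -0.      0.1482]
scene [(np.int32(53), array([7., 3.])), (np.int32(6545), array([553.,  52.])), (np.int32(29), array([499.,   6.])), (np.int32(13), array([567.,   4.])), (np.int32(4104), array([381.,  41.])), (np.int32(10541), array([125.,  55.])), (np.int32(30), array([556.,  14.])), (np.int32(24), array([438.,  33.])), (np.int32(27), array([510.,  47.])), (np.int32(13), array([516.,  52.])), (np.int32(22), array([432.,  54.])), (np.int32(19), array([512.,  59.])), (np.int32(13), array([545.,  61.])), (np.int32(28), array([515.,  67.])), (np.int32(22), array([504.,  73.])), (np.int32(720), array([ 10., 130.])), (np.int32(159), array([520.,  92.])), (np.int32(19), array([506.,  84.])), (np.int32(55), array([540.,  90.])), (np.int32(16), array([581., 127.])), (np.int32(15), array([ 24., 137.])), (np.int32(20), array([  3., 167.])), (np.int32(20), array([ 
[... 2658 characters left out ...]
444., 135.])), (np.int32(13), array([461., 133.])), (np.int32(14), array([454., 135.])), (np.int32(17), array([426., 139.])), (np.int32(63), array([439., 147.])), (np.int32(20), array([496., 142.])), (np.int32(30), array([449., 144.])), (np.int32(36), array([464., 146.])), (np.int32(35), array([463., 156.])), (np.int32(17), array([446., 157.])), (np.int32(14), array([497., 160.])), (np.int32(13), array([469., 162.])), (np.int32(13), array([472., 167.])), (np.int32(13), array([482., 167.])), (np.int32(20), array([464., 172.])), (np.int32(15), array([495., 179.])), (np.int32(14), array([479., 190.])), (np.int32(44), array([  0., 214.]))]
btn top z 95pct 0.02043519554405753 0.020797152420648977
```

View pics/z1.png

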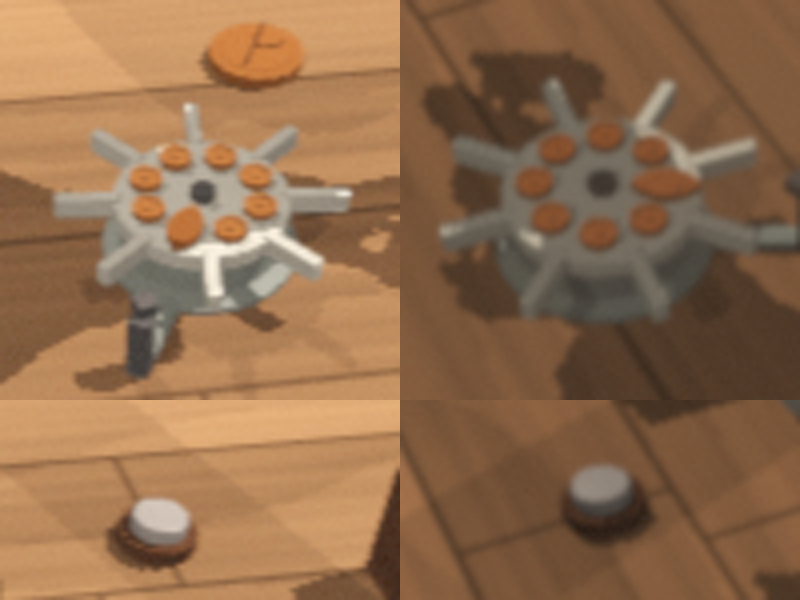

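The pointed cast is at the pointer, the button is back up at its starting height, the nearby objects are unchanged, and the arm is clear. Handing in.

```bash
python3 -c "
from station import manip
print(manip.hand_in())"
```

```text
the job is handed in; nothing more can be done
None
```

I turned the wheel two clicks clockwise with the closed fingertips in a tooth gap, and the pointed cast came to rest at the pointer. Then I pressed the register button once, let it come up and lifted clear. The job was handed in at about 12 s.

**Last checks:**
- **Wheel:** both camera views show the pointed cast in line with the pointer. The teeth stand as they did at the start.
- **Button:** the fingertip hit a hard stop at z = 0.016 m. The force rose from about 4 N to 20 N there. The two views put the cap top at about 0.023 m and 0.020 m, so full travel (7 mm) is judged mainly from the stop. After release, the cap was back within 0.4 mm of its starting height in both views.
- **Other objects:** the depth comparison showed no changes at the loose objects in the scene view. The side view showed only scattered speckle, mostly at the far edges, which I took for noise.
- **Arm:** it finished with the fingertips at z = 0.169 m. The force reading was about 1 N or less, so it was touching nothing.

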